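# Make up two accessory kits

## Task

Make up the two kits: the blue tray gets the gold capo, the white pick and the all-chrome knob, the red tray gets the orange pick and the knob with the black top. Set each thing down in the middle of its black mark (oblong mark for the capo, lying flat along it; round mark for a pick, lying flat; square mark for a knob, standing upright with its top up), and leave the stomp box and the black pedal where they are.

Things in the scene. Friction and masses are not known exactly. Their poses are not given: they have to be found in the camera images.
- capo: Gold-tone guitar capo lying flat on the bench: two parallel bars, each 10 mm wide and 16 mm high, joined by a bridge, with black rubber pads between them; 44 mm across over the outer faces of the two bars (along its y axis), 90 mm long (along its x axis). Grip it across both bars, at the origin. Origin at the centre of the underside of the outline; z up
- white_pick: White nylon plectrum, a teardrop disc 6 mm thick, 36 mm long (its x axis points to the tip) and 26 mm across at its round shoulders (along its y axis; the widest place is 5 mm behind the origin, at x = -5 mm, the best place to pinch). Lies flat on the bench. Origin at the middle of its length and width, on the underside
- orange_pick: Orange nylon plectrum, a teardrop disc 6 mm thick, 36 mm long (its x axis points to the tip) and 26 mm across at its round shoulders (along its y axis; the widest place is 5 mm behind the origin, at x = -5 mm, the best place to pinch). Lies flat on the bench. Origin at the middle of its length and width, on the underside
- chrome_knob: Amp knob, chrome all over, with a chrome top that has only a thin pale ring. Stands upright in the tin dish on the dish's floor, 3 mm above the bench. 22 mm tall; a foot flange 32 mm across and 4 mm high, above that a plain round body 26 mm across from 5 mm up to the top. Origin at the centre of the underside, z up; it is round, its yaw means nothing
- black_top_knob: Amp knob with chrome sides and a black top. Stands upright in the tin dish on the dish's floor, 3 mm above the bench. 22 mm tall; a foot flange 32 mm across and 4 mm high, above that a plain round body 26 mm across from 5 mm up to the top. Origin at the centre of the underside, z up; it is round, its yaw means nothing
- blue_tray: Blue kit tray, fixed; origin at the centre of the underside; floor 4 mm, rim 9 mm above the bench, rim 4 mm thick. 210 mm along x, 140 mm along y. Flat black marks on its floor: oblong 60 by 106 mm, centre x = -50, y = 0 mm, long side along the tray's y axis (capo, either way round); round 44 mm, centre x = 50, y = 33 mm (pick); square 42 mm, centre x = 50, y = -33 mm (knob)
- red_tray: Red kit tray, fixed; origin at the centre of the underside; floor 4 mm, rim 9 mm above the bench, rim 4 mm thick. 120 mm along x, 150 mm along y. Flat black marks on its floor: round 44 mm, centre x = 0, y = 35 mm (pick); square 42 mm, centre x = 0, y = -35 mm (knob)
- dish: Round grey tin dish, fixed to the bench, that holds the two knobs about 64 mm apart: 148 mm across, floor 3 mm and rim 9 mm above the bench, wall 3 mm. Origin at the centre of the underside; the knobs stand on its y axis, either side of its centre
- stomp_box: Bystander, not to be moved: cast aluminium stomp box, loose, 112 (x) by 62 (y) mm, 34 mm high, 46 mm with the footswitch and controls on its top. Origin at the centre of the underside
- pedal: Bystander, not to be moved: black pedal enclosure, loose, 95 (x) by 125 (y) mm, 45 mm high, with a red rocker switch on its top up to 54 mm. Origin at the centre of the underside

How it is judged:
By the outcome, as a careful person would: the job done as asked, in the order asked, and still so for the second after the job is handed in, with the robot touching nothing.
It also fails if it takes over 128 s, if anything falls off the work surface, if the arm or the gripper's body presses on something with over 40 N, if the wrist force passes 120 N, or if a joint passes its speed limit or range.

## Robot

A 7-joint arm with a two-finger parallel gripper is mounted at the origin on the work surface. World frame = base frame: x ahead of the robot, y to its left, z up, the work surface at z = 0. Lengths are in m, angles in rad, forces in N, time in s.
With the tool pointing down it reaches from about 0.35 to 0.9 m from the base axis. Payload 7.2 kg.
Tool frame: the origin (TCP) lies at the very end of the fingers, on their centre line; the grasp point (between the pads) lies 19 mm behind it; x points along the fingers, z is the direction in which the jaws open and shut, and the axes are right-handed (so a half turn about x gives the same grasp; the last joint's range is limited). The gripper opens to 85 mm and grips with 20 to 120 N. Pads are 22 mm wide; open, the fingers measure 114 mm over their backs; the gripper's body (76 mm by 85 mm) begins 54 mm behind the grasp point. The pads swing forward as they close: fully open they stand 13 mm farther back than shut.
Start: joints at [-0.068, 0.411, -0.013, 1.596, 0.006, 1.134, -0.082], TCP at [0.625, -0, 0.231] pointing down, gripper open.
Joint ranges: [-2.95, 2.95], [-0.29, 1.99], [-1.47, 1.44], [0.14, 2.54], [-1.03, 4.17], [0.13, 1.85], [-2.86, 2.86]. Speed limits (rad/s): [2.39, 2.39, 3.01, 3.01, 3.14, 3.14, 3.14].

## Interface

Orientations are given as a unit quaternion [w, x, y, z].
In Python, from rig import read_state, eyes, robot, spotter gives the robot as it stands.
- The arm moves only by the tool move_arm, never from a script. Its argument "series" is one flat list of numbers, 5 for each row, row after row: the shift along the tool's x, y, z in units of 25 mm (1.0 is 25 mm), then the turn about the tool's x in units of 5 degrees (1.0 is 5 degrees), then the opening, from 0 (shut) to 1 (fully open). A call has 1 to 12 rows; each row is the pose to reach, as a shift and turn from the pose measured when the call began, along the tool's axes at that moment; what a row does not reach only later rows make up. A row lasts 1/12 s, in which the tool goes at most 41.7 mm and 7.16 degrees, less where a joint would pass 70% of its speed; a pose out of reach is approached as far as the arm can. A call with a gripper value outside its range is refused whole. The fingers move at their own pace and stop on an object; "force" is the grip in N (left out, the last holds). Time passes only in rows, so rows that repeat a pose let the fingers close. It gives the time, the measured TCP pose, the force and the opening at its end, in the units of the state.
- read_state(): the state, without advancing time (a new reading comes with each control period).
- eyes.camera(name): name is "scene" or "side" or "wrist"; returns the picture (420x560x3 uint8, red, green, blue); there is no depth.
- eyes.get_calibration(name): a dict with "K" (3x3 intrinsics, pixels), "rvec" (rotation vector, rad) and "tvec" (3), from world to camera coordinates, as OpenCV has them. Camera axes: x right, y down, z forward; pixel columns grow to the right and rows downward; lengths in m; the calibration is good to about 2 mm. The wrist camera is an equidistant fisheye: a pixel r from the principal point sees the ray r / f radians off the axis. A picture is of the moment at which its call begins: read the wrist's pose just before it. get_calibration takes no time and is no camera call; for the wrist camera it gives the pose at the moment of the call.
- robot.job_done(): hands the job in, once; it reports no verdict.
Trained networks look in the newest picture that a camera, given by its name, has taken for a name from the list of things; names that differ only in an ending like _2 or _b are one class to them, and where a whole thing is asked for, a point or a joint stands for the part that bears it (a point fixed in the world has none). Each returns a list of dicts, best first, with "conf" (0 to 1); they miss things now and then, are a little off and sometimes report something else, mostly with a low value. They report only what shows in the picture. A call takes as long as a camera call.
- spotter.boxes_of(camera, thing): "rect" ([left, top, right, bottom] in pixels, round what is visible of it).
- spotter.spot_point(camera, thing): "xy" ([column, row] in pixels: a listed point, or the origin of a listed thing).
The state is a dict: "time_s": time; "joints": joint angles; "joint_vel": joint speeds; "joint_torque": joint torques, N m; "ee_pos": TCP position; "eef_rot": TCP orientation; "contact_force": force on the tool from outside, world axes, zero at the start; "moment": the same for the moment, N m; "gripper_width": finger opening in m.
Only numpy, scipy, OpenCV 4.12 (cv2) and the standard library are available. Lean on these libraries where they do the work, as an engineer would, in place of code of your own. Each camera call takes 0.05 s, during which the arm holds its last target. There are 200 camera calls.

## Working session

There is one attempt and no reset: what is moved stays moved. The work goes in short steps, Python scripts to look and compute and a tool call to move; the robot and the scene stay as the last step left them, time stands still between calls to the robot, and variables do not carry over. Pictures are saved under pics/ and viewed, about 12 in all and at most 16, crops included, and the job is handed in when it is done.

Besides the shell and the picture viewer there is one more tool, called after ">>>" in YAML: its name, and indented under it one key for each argument. move_arm: Moves the arm, as the interface text tells. Its arguments: {"type":"object","properties":{"series":{"type":"array"},"force":{"type":"number"}},"required":["series"]}

```bash
mkdir -p pics; ls; python3 - <<'E'
from rig import read_state, eyes, robot, spotter
import cv2
s=read_state(); print(s)
for c in ["scene","side","wrist"]:
    cal=eyes.get_calibration(c); print(c,{k:__import__('numpy').array(v).round(4).tolist() for k,v in cal.items() if k in("K","rvec","tvec")}, list(cal))
    im=eyes.camera(c); cv2.imwrite(f"pics/{c}0.png",im[:,:,::-1])
    for t in ["capo","white_pick","orange_pick","chrome_knob","black_top_knob","blue_tray","red_tray","dish","stomp_box","pedal"]:
        print(c,t,[([round(v) for v in d["xy"]],round(d["conf"],2)) for d in spotter.spot_point(c,t)[:3]])
E
```

```text
pics
{'time_s': 0.0, 'joints': array([-0.06819644,  0.41190127, -0.01268581,  1.59705291,  0.00557213,
        1.13429144, -0.08221982]), 'joint_vel': array([-6.97479698e-04,  7.52646395e-04,  8.34021311e-05, -5.81602548e-04,
        2.54275598e-03,  9.51347682e-06, -3.68919128e-03]), 'joint_torque': array([-1.18789325e-03, -6.00636005e+01,  6.81361444e-01, -2.99419034e+01,
        1.37590774e-02,  1.04116063e-02,  2.51732433e-05]), 'ee_pos': array([ 6.24502098e-01, -5.07630270e-05,  2.30448716e-01]), 'eef_rot': array([ 7.06535687e-01, -2.31726088e-05,  7.07677413e-01, -4.75914931e-05]), 'contact_force': array([0.19410838, 0.42589035, 0.02040482]), 'moment': array([ 0.02484898, -0.01459409, -0.01782021]), 'gripper_width': 0.08492502663115202}
scene {'K': [[458.4946, 0.0, 278.4044], [0.0, 458.4946, 207.6546], [0.0, 0.0, 1.0]], 'rvec': [2.1491, 0.6158, -0.2789], 'tvec': [-0.5068, -0.1663, 1.4691]} ['K', 'rvec', 'tvec']
scene capo [([278, 246], 0.65)]
scene white_pick [([258, 188], 0.52)]
scene orange_pick [([314, 208], 0.64)]
scene chrome_knob [([212, 228], 0.69)]
scene black_top_knob 
[... 705 characters left out ...]
[([175, 170], 0.92)]
side dish [([244, 266], 0.86)]
side stomp_box [([286, 154], 0.76)]
side pedal [([413, 257], 0.61)]
wrist {'K': [[325.1923, 0.0, 280.3279], [0.0, 325.1923, 209.523], [0.0, 0.0, 1.0]], 'rvec': [-2.8176, -0.0003, -0.0], 'tvec': [-0.6236, -0.0415, 0.3807]} ['K', 'rvec', 'tvec']
wrist capo [([292, 240], 0.94)]
wrist white_pick [([157, 91], 0.59)]
wrist orange_pick [([299, 95], 0.8)]
wrist chrome_knob [([164, 267], 0.89), ([165, 245], 0.42)]
wrist black_top_knob [([160, 223], 0.68)]
wrist blue_tray [([181, 364], 0.85), ([164, 243], 0.73), ([165, 268], 0.66)]
wrist red_tray []
wrist dish [([165, 246], 0.66)]
wrist stomp_box []
wrist pedal [([156, 93], 0.74), ([366, 327], 0.59)]
```

View pics/scene0.png

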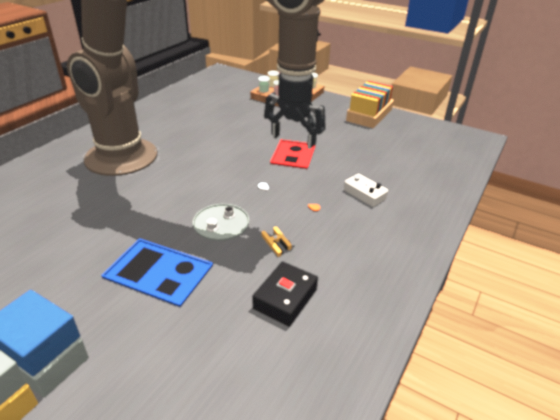

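View pics/side0.png

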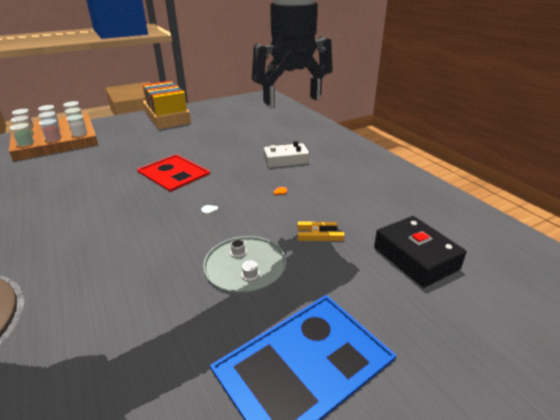

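View pics/wrist0.png

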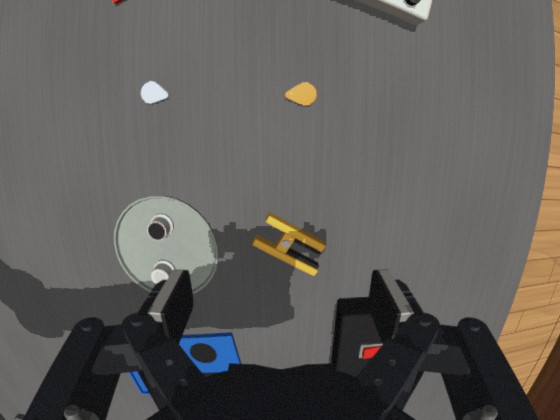

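The scene view shows the blue tray near (158,270), red tray (295,155), dish (220,220), capo (277,240), white pick (263,186) and orange pick (314,207). In the wrist view the knobs are at (160,228), black top, and (163,272), chrome. The capo is at (290,245) and the picks at (153,92) and (301,94). Next I'll rectify these to metric bench-plane maps.

```bash
cat > h.py <<'E'
import numpy as np, cv2
from rig import read_state, eyes, robot, spotter
def project(cam,cal,P):
    P=np.asarray(P,float).reshape(-1,1,3); K=np.array(cal["K"]);r=np.array(cal["rvec"],float).reshape(3,1);t=np.array(cal["tvec"],float).reshape(3,1)
    if cam=="wrist": return cv2.fisheye.projectPoints(P,r,t,K,np.zeros(4))[0].reshape(-1,2)
    return cv2.projectPoints(P,r,t,K,None)[0].reshape(-1,2)
def to_world(cam,cal,px,z):
    px=np.asarray(px,float).reshape(-1,1,2);K=np.array(cal["K"])
    n=cv2.fisheye.undistortPoints(px,K,np.zeros(4)) if cam=="wrist" else cv2.undistortPoints(px,K,None)
    R=cv2.Rodrigues(np.array(cal["rvec"],float))[0];t=np.array(cal["tvec"],float).ravel()
    d=np.c_[n.reshape(-1,2),np.ones(len(px))]@R; o=-R.T@t
    return o+d*((z-o[2])/d[:,2])[:,None]
def ortho(cam,cal,im,x0,x1,y0,y1,z,res=0.001):
    """top view: rows go down in x (x1 at top), columns right in -y (y1 left)"""
    X,Y=np.meshgrid(np.arange(x1,x0,-res),np.arange(y1,y0,-res),indexing="ij")
    m=project(cam,cal,np.c_[X.ravel(),Y.ravel(),np.full(X.size,z)]).reshape(*X.shape,2).astype(np.float32)
    return cv2.remap(im,m,None,cv2.INTER_LINEAR)
E
python3 - <<'E'
from h import *
pts={"scene":dict(capo=(278,246),wp=(258,188),op=(314,208),ck=(212,228),bk=(227,215),blue=(158,272),red=(297,155),dish=(219,227),stomp=(366,192),pedal=(286,302)),
"side":dict(capo=(321,234),wp=(212,210),op=(176,173),ck=(253,273),bk=(240,249),blue=(309,362),red=(175,170),dish=(244,266),stomp=(286,154),pedal=(413,257)),
"wrist":dict(capo=(292,240),wp=(157,91),op=(299,95),ck=(164,267),bk=(160,223),blue=(181,364),dish=(165,246))}
for c,d in pts.items():
    cal=eyes.get_calibration(c)
    for k,p in d.items(): print(c,k,to_world(c,cal,p,0.003)[0].round(3))
    im=cv2.imread(f"pics/{c}0.png")
    b=(0.3,0.95,-0.4,0.4)
    o=ortho(c,cal,im,*b,0.004); cv2.imwrite(f"pics/o_{c}.png",o)
a=[cv2.resize(cv2.imread(f"pics/o_{c}.png"),(400,325)) for c in("scene","side","wrist")]
a.append(a[0]*0); cv2.imwrite("pics/o.png",cv2.resize(np.vstack([np.hstack(a[:2]),np.hstack(a[2:])]),(738,600)))
E
```

```text
scene capo [ 0.652 -0.097  0.003]
scene wp [0.472 0.086 0.003]
scene op [0.654 0.09  0.003]
scene ck [ 0.472 -0.13   0.003]
scene bk [ 0.472 -0.065  0.003]
scene blue [ 0.465 -0.323  0.003]
scene red [0.474 0.311 0.003]
scene dish [ 0.485 -0.117  0.003]
scene stomp [0.745 0.24  0.003]
scene pedal [ 0.761 -0.242  0.003]
side capo [ 0.64  -0.091  0.003]
side wp [0.482 0.096 0.003]
side op [0.461 0.303 0.003]
side ck [ 0.475 -0.127  0.003]
side bk [ 0.481 -0.056  0.003]
side blue [ 0.466 -0.322  0.003]
side red [0.464 0.32  0.003]
side dish [ 0.468 -0.103  0.003]
side stomp [0.76  0.261 0.003]
side pedal [ 0.748 -0.231  0.003]
wrist capo [ 0.638 -0.083  0.003]
wrist wp [0.479 0.104 0.003]
wrist op [0.645 0.093 0.003]
wrist ck [ 0.466 -0.125  0.003]
wrist bk [ 0.469 -0.061  0.003]
wrist blue [ 0.46  -0.311  0.003]
wrist dish [ 0.472 -0.093  0.003]
```

View pics/o.png

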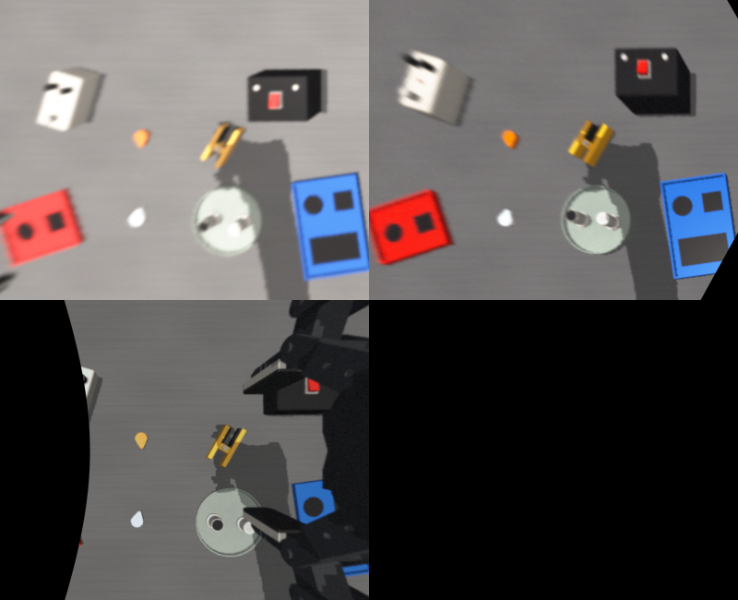

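The three bench maps agree to about a centimetre. Mark centres and both trays are visible in the side and scene views, and the loose items show in the wrist view. Next I'll measure them precisely by colour blobs.

```bash
cat >> h.py <<'E'
B=(0.3,0.95,-0.42,0.42)
def blobs(mask,amin,amax):
    out=[]
    for c in cv2.findContours(mask.astype(np.uint8),cv2.RETR_LIST,cv2.CHAIN_APPROX_NONE)[0]:
        a=cv2.contourArea(c)
        if amin<a<amax:
            m=cv2.moments(c);cx,cy=m["m10"]/a,m["m01"]/a
            r=cv2.minAreaRect(c)
            w=np.array([B[1]-c[:,0,1]*.001,B[3]-c[:,0,0]*.001]).T
            out.append((np.array([B[1]-cy*.001,B[3]-cx*.001]),a,r,w))
    return out
def axis_of(w):
    """yaw of the long axis, pointing to the far (tip) end; length, width, box centre"""
    u=np.linalg.svd(w-w.mean(0),full_matrices=False)[2][0]
    if np.abs((w-w.mean(0))@u).max()!=((w-w.mean(0))@u).max(): u=-u
    v=np.array([-u[1],u[0]]); p,q=w@u,w@v
    c=u*(p.max()+p.min())/2+v*(q.max()+q.min())/2
    return np.degrees(np.arctan2(u[1],u[0])),np.ptp(p),np.ptp(q),c
E
python3 - <<'E'
from h import *
for c in("scene","side","wrist"):
    cal=eyes.get_calibration(c); im=cv2.imread(f"pics/{c}0.png")
    hsv=lambda z:cv2.split(cv2.cvtColor(ortho(c,cal,im,*B,z),cv2.COLOR_BGR2HSV))
    H,S,V=[a.astype(int) for a in hsv(.004)]
    H2,S2,V2=[a.astype(int) for a in hsv(.003)]
    H3,S3,V3=[a.astype(int) for a in hsv(.009)]
    for n,m,lo,hi in(("orange",(H2>5)&(H2<25)&(S2>110)&(V2>120),300,1500),("white",(S2<60)&(V2>165),300,1500),
        ("dark",V<(70 if c!="scene" else 90),900,9000),("blueall",(H3>100)&(H3<125)&(S3>140),15000,40000),("redall",((H3<8)|(H3>172))&(S3>140),10000,30000)):
        for b in blobs(m,lo,hi):
            ax=axis_of(b[3])
            print(c,n,b[0].round(4),"A",int(b[1]),"yaw %.1f L%.3f W%.3f"%ax[:3],ax[3].round(4),"rect",np.round(b[2][1]),round(b[2][2],1))
cal=eyes.get_calibration("wrist"); im=cv2.imread("pics/wrist0.png")
crop=ortho("wrist",cal,im,.57,.71,-.16,-.0,.016,.0005)
crop2=ortho("wrist",cal,im,.39,.55,-.18,-.02,.025,.0005)
cv2.imwrite("pics/c1.png",np.hstack([cv2.resize(crop,(360,300)),cv2.resize(crop2,(300,300))]))
E
```

```text
scene orange [0.6518 0.0936] A 786 yaw 162.6 L0.036 W0.030 [0.6514 0.095 ] rect [32. 32.] 56.3
scene white [ 0.4631 -0.0463] A 892 yaw 123.0 L0.051 W0.022 [ 0.4629 -0.0459] rect [22. 51.] 56.3
scene white [0.6511 0.0949] A 1322 yaw 148.6 L0.046 W0.039 [0.6517 0.0958] rect [38. 44.] 45.0
scene white [0.761  0.2989] A 589 yaw -77.9 L0.042 W0.020 [0.7625 0.2971] rect [20. 42.] 73.7
scene white [0.774  0.3525] A 303 yaw 94.0 L0.039 W0.013 [0.774  0.3546] rect [12. 38.] 79.2
scene dark [ 0.4125 -0.3262] A 4681 yaw 97.8 L0.096 W0.051 [ 0.4126 -0.3261] rect [51. 96.] 81.9
scene dark [ 0.5157 -0.3445] A 1024 yaw -5.3 L0.038 W0.037 [ 0.516  -0.3445] rect [34. 33.] 81.5
scene dark [ 0.7331 -0.1965] A 1605 yaw -17.1 L0.051 W0.044 [ 0.7333 -0.1973] rect [39. 46.] 0.0
scene blueall [ 0.464  -0.3208] A 29228 yaw -173.5 L0.214 W0.148 [ 0.4636 -0.3203] rect [211. 143.] 81.9
scene redall [0.462  0.3033] A 17427 yaw -75.2 L0.159 W0.126 [0.4629 0.3049] rect [119. 156.] 71.9
side orange [0.6505 0.0956] A 1009 yaw -143.6 L0.043 W0.032 [0.6508 0.0947] rect [38. 34.] 26.6
side white [0.4778 0.1064] A 925 y
[... 623 characters left out ...]
] rect [211. 144.] 81.9
side redall [0.4556 0.3068] A 19850 yaw -77.0 L0.170 W0.137 [0.4561 0.3067] rect [126. 163.] 71.6
wrist orange [0.6482 0.0941] A 630 yaw -175.4 L0.036 W0.027 [0.6461 0.094 ] rect [33. 27.] 54.5
wrist white [ 0.4668 -0.0691] A 868 yaw -139.0 L0.037 W0.032 [ 0.4672 -0.0703] rect [37. 31.] 45.0
wrist white [0.4731 0.1028] A 630 yaw -16.1 L0.036 W0.027 [0.4749 0.1022] rect [27. 33.] 45.0
wrist white [0.7829 0.2104] A 656 yaw -178.8 L0.063 W0.026 [0.7747 0.2105] rect [64. 25.] 80.2
wrist dark [ 0.5021 -0.279 ] A 1217 yaw -163.9 L0.040 W0.040 [ 0.5019 -0.279 ] rect [40. 39.] 90.0
wrist dark [ 0.7621 -0.2753] A 1093 yaw 39.5 L0.046 W0.040 [ 0.7626 -0.2731] rect [36. 39.] 2.3
```

View pics/c1.png

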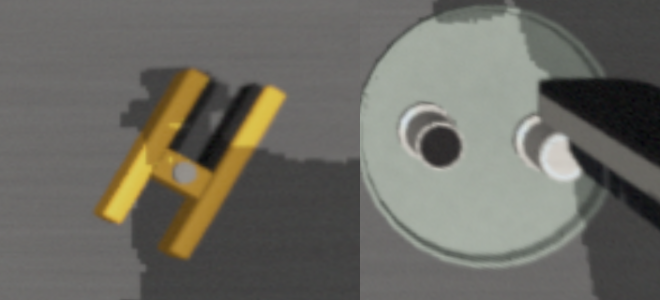

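The crop shows the capo's corners, giving a centre near (0.637, -0.084) and yaw of about -31°. The black knob top is at (0.472, -0.063) and the chrome one at (0.466, -0.127). They are 64 mm apart, as the task says. Moving to hover over the capo.

>>> move_arm:
  series: [4.0,-3.38,0.5,-11.8,0.85,4.0,-3.38,0.5,-11.8,0.85,4.0,-3.38,0.5,-11.8,0.85,4.0,-3.38,0.5,-11.8,0.85,4.0,-3.38,0.5,-11.8,0.85,4.0,-3.38,0.5,-11.8,0.85,4.0,-3.38,0.5,-11.8,0.85,4.0,-3.38,0.5,-11.8,0.85,4.0,-3.38,0.5,-11.8,0.85,4.0,-3.38,0.5,-11.8,0.85,4.0,-3.38,0.5,-11.8,0.85]
  force: 40

```text
time_s: 2.57
ee_pos: [0.6375, -0.0847, 0.1312]
eef_rot: [0.616, -0.348, 0.616, 0.348]
contact_force: [0.3, -0.3, 1.1]
gripper_width: 0.0728
```

```bash
cat >> h.py <<'E'
from scipy.spatial.transform import Rotation as Rot
def plan(x,y,z,phi):
    """units for move_arm to bring the TCP to x,y,z with jaws along yaw phi (deg, mod 180)"""
    s=read_state(); q=s["eef_rot"]; R=Rot.from_quat(np.roll(q,-1)).as_matrix()
    d=R.T@(np.array([x,y,z])-s["ee_pos"])/.025
    p=np.degrees(np.arctan2(R[1,2],R[0,2])); t=-(((phi-p)+90)%180-90)
    print("t %.2f pos %s phi %.1f tilt %s F %s w %.4f"%(s["time_s"],s["ee_pos"].round(4),p,R[:,0].round(3),np.round(s["contact_force"],1),s["gripper_width"]))
    print("-> shift",d.round(2),"turn",round(t/5,2))
def snap(c,name=None):
    cal=eyes.get_calibration(c); im=eyes.camera(c)[:,:,::-1].copy()
    if name: cv2.imwrite(f"pics/{name}.png",im)
    return cal,im
E
python3 - <<'E'
from h import *
plan(.637,-.0845,.004,59)
cal,im=snap("wrist","w1")
o=ortho("wrist",cal,im,.58,.70,-.15,-.02,.016,.0004)
o2=ortho("wrist",cal,im,*B,.004)
cv2.imwrite("pics/c2.png",np.hstack([cv2.resize(o,(325,300)),cv2.resize(o2,(388,300))]))
E
```

```text
t 2.57 pos [ 0.6375 -0.0847  0.1312] phi 58.9 tilt [-0.  0. -1.] F [ 0.3 -0.3  1.1] w 0.0728
-> shift [ 5.09  0.02 -0.  ] turn -0.02
```

View pics/c2.png

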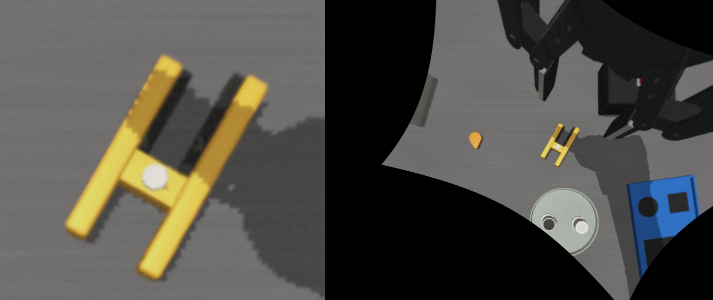

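The near view of the capo gives a centre of (0.637, -0.086), yaw -30° and 44 mm width, in agreement. Descending and gripping.

>>> move_arm:
  series: [1.5,0,-0.06,-0.2,0.85,3.0,0,-0.06,-0.2,0.85,4.2,0,-0.06,-0.2,0.85,5.0,0,-0.06,-0.2,0.85,5.08,0,-0.06,-0.2,0.85,5.08,0,-0.06,-0.2,0.85,5.08,0,-0.06,-0.2,0.3,5.08,0,-0.06,-0.2,0.3,5.08,0,-0.06,-0.2,0.3,5.08,0,-0.06,-0.2,0.3,5.08,0,-0.06,-0.2,0.3,5.08,0,-0.06,-0.2,0.3]
  force: 40

```text
time_s: 3.62
ee_pos: [0.6383, -0.086, 0.0066]
eef_rot: [0.614, -0.354, 0.612, 0.352]
contact_force: [-0.3, 0.1, 6.6]
gripper_width: 0.0427
```

>>> move_arm:
  series: [0,0,0,0,0.3,0,0,0,0,0.3,-0.8,0,0,0,0.3,-2,0,0,0,0.3,-3,0,0,0,0.3,-4,0,0,0,0.3,-4,0,0,0,0.3,-4,0,0,0,0.3]

```text
time_s: 4.28
ee_pos: [0.6389, -0.0862, 0.1085]
eef_rot: [0.615, -0.354, 0.611, 0.351]
contact_force: [-0.7, -0.6, -1.1]
gripper_width: 0.0431
```

```bash
python3 - <<'E'
from h import *
plan(.412,-.326,.1,8.1)
cal,im=snap("wrist","w2")
cal2,im2=snap("side","s2")
cv2.imwrite("pics/c3.png",np.hstack([im[:, :],im2])[:, ::1]); cv2.imwrite("pics/c3.png",cv2.resize(np.hstack([im,im2]),(800,300)))
E
```

```text
t 4.28 pos [ 0.6389 -0.0862  0.1085] phi 59.9 tilt [ 0.007 -0.001 -1.   ] F [-0.7 -0.6 -1.1] w 0.0431
-> shift [  0.28   3.04 -12.86] turn 10.35
```

View pics/c3.png

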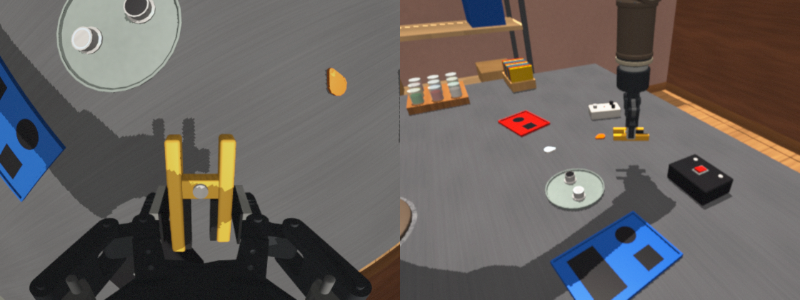

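The capo is held, as both views show. Moving over the blue tray.

>>> move_arm:
  series: [0.2,3.0,-12.8,10.4,0.3,0.2,3.0,-12.8,10.4,0.3,0.2,3.0,-12.8,10.4,0.3,0.2,3.0,-12.8,10.4,0.3,0.2,3.0,-12.8,10.4,0.3,0.2,3.0,-12.8,10.4,0.3,0.2,3.0,-12.8,10.4,0.3,0.2,3.0,-12.8,10.4,0.3,0.2,3.0,-12.8,10.4,0.3,0.2,3.0,-12.8,10.4,0.3,0.2,3.0,-12.8,10.4,0.3,0.2,3.0,-12.8,10.4,0.3]

```text
time_s: 5.38
ee_pos: [0.4125, -0.3238, 0.0997]
eef_rot: [0.706, -0.049, 0.705, 0.05]
contact_force: [0.9, 1.1, -1.4]
gripper_width: 0.0424
```

```bash
python3 - <<'E'
from h import *
plan(.412,-.326,.013,8.1)
cal,im=snap("wrist","w3")
o=ortho("wrist",cal,im,.33,.62,-.42,-.2,.004,.0005)
cv2.imwrite("pics/c4.png",np.hstack([o,cv2.resize(im,(340,255),interpolation=cv2.INTER_AREA) if 0 else cv2.copyMakeBorder(cv2.resize(im,(340,255)),0,len(o)-255,0,0,0)]))
H,S,V=[a.astype(int) for a in cv2.split(cv2.cvtColor(ortho("wrist",cal,im,*B,.004),cv2.COLOR_BGR2HSV))]
for b in blobs(V<70,900,9000):
    ax=axis_of(b[3]); print(b[0].round(4),int(b[1]),"yaw %.1f L%.3f W%.3f"%ax[:3],ax[3].round(4),np.round(b[2][1]),round(b[2][2],1))
E
```

```text
t 5.38 pos [ 0.4125 -0.3238  0.0997] phi 8.0 tilt [ 0.002  0.001 -1.   ] F [ 0.9  1.1 -1.4] w 0.0424
-> shift [ 3.47 -0.09 -0.04] turn -0.02
[ 0.4112 -0.3259] 1734 yaw -52.1 L0.069 W0.061 [ 0.4108 -0.3201] [56. 52.] 82.6
[ 0.5025 -0.2788] 1307 yaw -175.4 L0.041 W0.041 [ 0.5025 -0.2787] [41. 41.] 90.0
[ 0.5117 -0.3442] 1529 yaw 85.1 L0.047 W0.048 [ 0.5115 -0.344 ] [40. 40.] 81.9
[ 0.5067 -0.4041] 2357 yaw -17.9 L0.139 W0.053 [ 0.515  -0.4064] [ 50. 140.] 22.9
```

View pics/c4.png

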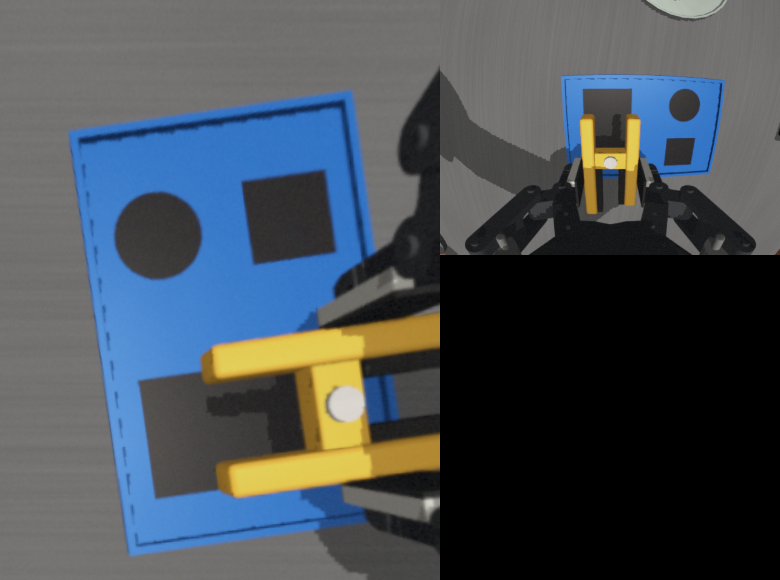

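The rectified view shows the pick mark at (0.5025, -0.2787), the knob mark at (0.5115, -0.344) and the oblong's centre at (0.408, -0.3256), with tray yaw 8°. Lowering the capo.

>>> move_arm:
  series: [0.8,-0.05,-0.19,0,0.3,1.6,-0.05,-0.19,0,0.3,2.3,-0.05,-0.19,0,0.3,2.8,-0.05,-0.19,0,0.3,3.2,-0.05,-0.19,0,0.3,3.4,-0.05,-0.19,0,0.3,3.5,-0.05,-0.19,0,0.3,3.55,-0.05,-0.19,0,0.3,3.55,-0.05,-0.19,0,0.3,3.55,-0.05,-0.19,0,0.3]

```text
time_s: 6.27
ee_pos: [0.4088, -0.3258, 0.0117]
eef_rot: [0.706, -0.05, 0.704, 0.049]
contact_force: [-0.0, 0.4, -1.1]
gripper_width: 0.0427
```

>>> move_arm:
  series: [0.05,0,0,0,0.3,0.05,0,0,0,0.3,0.05,0,0,0,0.7,0.05,0,0,0,0.7,0.05,0,0,0,0.7,0.05,0,0,0,0.7,0,0,0,0,0.7,-0.8,0,0,0,0.7,-2,0,0,0,0.7,-3.5,0,0,0,0.7,-5,0,0,0,0.7,-5,0,0,0,0.7]

```text
time_s: 7.27
ee_pos: [0.4115, -0.3282, 0.1436]
eef_rot: [0.709, -0.052, 0.701, 0.047]
contact_force: [0.7, -1.2, 0.0]
gripper_width: 0.0598
```

```bash
python3 - <<'E'
from h import *
plan(.476,.103,.13,164-90)
cal,im=snap("wrist","w4")
o=ortho("wrist",cal,im,.33,.56,-.42,-.22,.02,.0005)
cv2.imwrite("pics/c5.png",o)
E
```

```text
t 7.27 pos [ 0.4115 -0.3282  0.1436] phi 8.0 tilt [ 0.012 -0.006 -1.   ] F [ 0.7 -1.2  0. ] w 0.0598
-> shift [ 0.47 16.72  4.95] turn -13.2
```

View pics/c5.png

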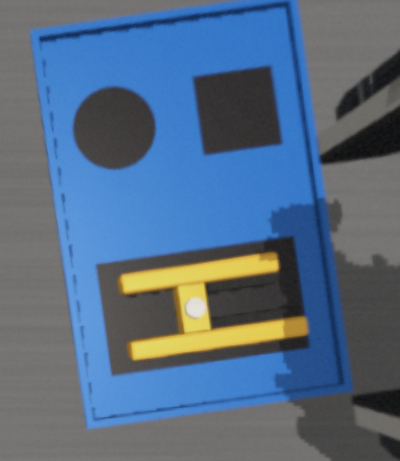

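The capo lies on the oblong, with its centre measured at about (0.407, -0.3265) against a target of (0.408, -0.3256). On to the white pick.

>>> move_arm:
  series: [0.5,16.7,4.9,-13.2,0.7,0.5,16.7,4.9,-13.2,0.7,0.5,16.7,4.9,-13.2,0.7,0.5,16.7,4.9,-13.2,0.7,0.5,16.7,4.9,-13.2,0.7,0.5,16.7,4.9,-13.2,0.7,0.5,16.7,4.9,-13.2,0.7,0.5,16.7,4.9,-13.2,0.7,0.5,16.7,4.9,-13.2,0.7,0.5,16.7,4.9,-13.2,0.7,0.5,16.7,4.9,-13.2,0.7,0.5,16.7,4.9,-13.2,0.7]

```text
time_s: 8.32
ee_pos: [0.4732, 0.1085, 0.1263]
eef_rot: [0.565, -0.43, 0.561, 0.425]
contact_force: [1.1, 0.8, 0.0]
gripper_width: 0.0597
```

>>> move_arm:
  series: [0,0,0,0,0.7,0,0,0,0,0.7,0,0,0,0,0.7]

```text
time_s: 8.57
ee_pos: [0.4728, 0.1073, 0.1258]
eef_rot: [0.565, -0.43, 0.562, 0.425]
contact_force: [-0.1, -0.1, -0.3]
gripper_width: 0.06
```

```bash
python3 - <<'E'
from h import *
cal,im=snap("wrist","w5")
H,S,V=[a.astype(int) for a in cv2.split(cv2.cvtColor(ortho("wrist",cal,im,*B,.006),cv2.COLOR_BGR2HSV))]
for n,m in(("w",(S<60)&(V>165)),("o",(H>5)&(H<25)&(S>110)&(V>120))):
  for b in blobs(m,300,2000):
    ax=axis_of(b[3]); print(n,b[0].round(4),int(b[1]),"yaw %.1f L%.3f W%.3f"%ax[:3],ax[3].round(4))
    u=np.array([np.cos(np.radians(ax[0])),np.sin(np.radians(ax[0]))]); g=ax[3]-.005*u
    print("pinch",g.round(4)); plan(*g,.003,ax[0]+90)
E
```

```text
w [ 0.4663 -0.1305] 548 yaw 17.9 L0.031 W0.029 [ 0.4666 -0.1316]
pinch [ 0.4618 -0.1331]
t 8.62 pos [0.473  0.1071 0.1259] phi 74.3 tilt [ 0.008 -0.002 -1.   ] F [0.3 0.3 0.5] w 0.0599
-> shift [ 4.94 -2.13 -9.37] turn -6.72
w [0.4742 0.1027] 585 yaw -18.9 L0.035 W0.026 [0.4761 0.1018]
pinch [0.4713 0.1034]
t 8.62 pos [0.473  0.1071 0.1259] phi 74.3 tilt [ 0.008 -0.002 -1.   ] F [0.3 0.3 0.5] w 0.0599
-> shift [ 4.92  0.06 -0.16] turn 0.64
w [0.8044 0.2122] 902 yaw -165.7 L0.082 W0.036 [0.8066 0.2113]
pinch [0.8115 0.2125]
t 8.62 pos [0.473  0.1071 0.1259] phi 74.3 tilt [ 0.008 -0.002 -1.   ] F [0.3 0.3 0.5] w 0.0599
-> shift [  5.02 -11.86   7.72] turn -6.0
o [0.6471 0.0945] 675 yaw -179.0 L0.037 W0.027 [0.6455 0.0945]
pinch [0.6505 0.0945]
t 8.62 pos [0.473  0.1071 0.1259] phi 74.3 tilt [ 0.008 -0.002 -1.   ] F [0.3 0.3 0.5] w 0.0599
-> shift [ 4.97 -6.93  1.44] turn -3.33
```

White pick: length 35 mm, width 26 mm, yaw about -18°, matching the data. Pinching it.

>>> move_arm:
  series: [1.4,0.06,-0.16,0.5,0.6,2.8,0.06,-0.16,0.5,0.6,3.9,0.06,-0.16,0.5,0.6,4.6,0.06,-0.16,0.5,0.6,4.9,0.06,-0.16,0.5,0.6,4.95,0.06,-0.16,0.5,0.6,4.95,0.06,-0.16,0.5,0.6,4.95,0.06,-0.16,0.5,0.1,4.95,0.06,-0.16,0.5,0.1,4.95,0.06,-0.16,0.5,0.1,4.95,0.06,-0.16,0.5,0.1,4.95,0.06,-0.16,0.5,0.1]
  force: 30

```text
time_s: 9.62
ee_pos: [0.4724, 0.1034, 0.0036]
eef_rot: [0.575, -0.417, 0.57, 0.412]
contact_force: [0.0, -0.3, 6.4]
gripper_width: 0.0239
```

>>> move_arm:
  series: [0,0,0,0,0.1,0,0,0,0,0.1,0,0,0,0,0.1,-0.4,0,0,0,0.1,-1.5,0,0,0,0.1,-2.5,0,0,0,0.1,-4,0,0,0,0.1,-4,0,0,0,0.1]

```text
time_s: 10.28
ee_pos: [0.4744, 0.1049, 0.1098]
eef_rot: [0.578, -0.419, 0.567, 0.411]
contact_force: [1.7, 0.4, -0.1]
gripper_width: 0.0241
```

```bash
python3 - <<'E'
from h import *
plan(.5025,-.2787,.09,8)
cal,im=snap("wrist","w6")
cv2.imwrite("pics/c6.png",im)
E
```

```text
t 10.28 pos [0.4744 0.1049 0.1098] phi 71.8 tilt [ 0.019  0.    -1.   ] F [ 1.7  0.4 -0.1] w 0.0241
-> shift [  0.81  -5.84 -14.23] turn 12.77
```

View pics/c6.png

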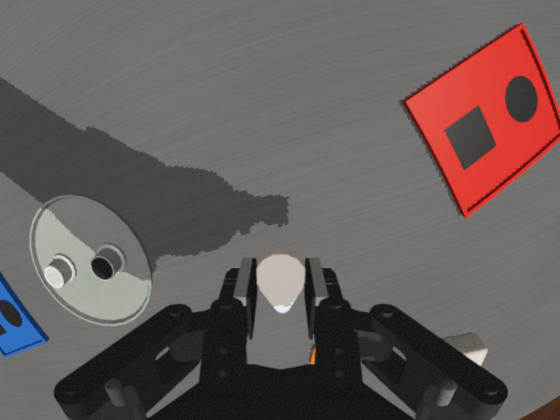

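The pick is held flat between the pads at about (281,285). Carrying it to the blue tray's round mark.

>>> move_arm:
  series: [0.8,-5.7,-14.1,12.8,0.1,0.8,-5.7,-14.1,12.8,0.1,0.8,-5.7,-14.1,12.8,0.1,0.8,-5.7,-14.1,12.8,0.1,0.8,-5.7,-14.1,12.8,0.1,0.8,-5.7,-14.1,12.8,0.1,0.8,-5.7,-14.1,12.8,0.1,0.8,-5.7,-14.1,12.8,0.1,0.8,-5.7,-14.1,12.8,0.1,0.8,-5.7,-14.1,12.8,0.1,0.8,-5.7,-14.1,12.8,0.1,0.8,-5.7,-14.1,12.8,0.1]

```text
time_s: 11.33
ee_pos: [0.4986, -0.2745, 0.0874]
eef_rot: [0.711, -0.048, 0.7, 0.048]
contact_force: [0.2, 0.6, -1.1]
gripper_width: 0.0237
```

>>> move_arm:
  series: [0,0,0,0,0.1,0,0,0,0,0.1]

```text
time_s: 11.5
ee_pos: [0.4986, -0.2724, 0.0871]
eef_rot: [0.711, -0.049, 0.7, 0.05]
contact_force: [0.7, -0.5, -0.4]
gripper_width: 0.0236
```

```bash
python3 - <<'E'
from h import *
plan(.5019,-.2745,.0083,8)
E
```

```text
t 11.50 pos [ 0.4986 -0.2724  0.0871] phi 8.0 tilt [ 0.015  0.002 -1.   ] F [ 0.7 -0.5 -0.4] w 0.0236
-> shift [ 3.15 -0.1   0.07] turn -0.0
```

>>> move_arm:
  series: [0.8,-0.1,0.07,0,0.1,1.6,-0.1,0.07,0,0.1,2.3,-0.1,0.07,0,0.1,2.7,-0.1,0.07,0,0.1,2.95,-0.1,0.07,0,0.1,3.08,-0.1,0.07,0,0.1,3.15,-0.1,0.07,0,0.1,3.15,-0.1,0.07,0,0.1,3.15,-0.1,0.07,0,0.1]

```text
time_s: 12.25
ee_pos: [0.5024, -0.2747, 0.0091]
eef_rot: [0.711, -0.049, 0.7, 0.049]
contact_force: [0.4, -0.3, 0.4]
gripper_width: 0.0239
```

>>> move_arm:
  series: [0.05,0,0,0,0.1,0.05,0,0,0,0.1,0.05,0,0,0,0.55,0.05,0,0,0,0.55,0.05,0,0,0,0.55,0,0,0,0,0.55,-0.5,0,0,0,0.55,-2,0,0,0,0.55,-3.5,0,0,0,0.55,-4.4,0,0,0,0.55,-4.4,0,0,0,0.55,-4.4,0,0,0,0.55]

```text
time_s: 13.25
ee_pos: [0.5015, -0.2754, 0.1216]
eef_rot: [0.712, -0.05, 0.698, 0.049]
contact_force: [-0.1, 0.4, -0.9]
gripper_width: 0.0472
```

```bash
python3 - <<'E'
from h import *
plan(.466,-.127,.12,-5.5)
cal,im=snap("wrist","w7")
H,S,V=[a.astype(int) for a in cv2.split(cv2.cvtColor(ortho("wrist",cal,im,*B,.010),cv2.COLOR_BGR2HSV))]
for b in blobs((S<70)&(V>150),300,2000):
    ax=axis_of(b[3]); print(b[0].round(4),int(b[1]),"yaw %.1f L%.3f W%.3f"%ax[:3],ax[3].round(4))
cal,im2=snap("side","s7")
cv2.imwrite("pics/c7.png",np.hstack([im[60:400,60:460],im2[80:420,160:560]]))
E
```

```text
t 13.25 pos [ 0.5015 -0.2754  0.1216] phi 8.0 tilt [ 0.02 -0.   -1.  ] F [-0.1  0.4 -0.9] w 0.0472
-> shift [ 0.03  6.08 -0.58] turn 2.7
[ 0.5017 -0.2777] 628 yaw -76.5 L0.036 W0.026 [ 0.5022 -0.2796]
```

View pics/c7.png

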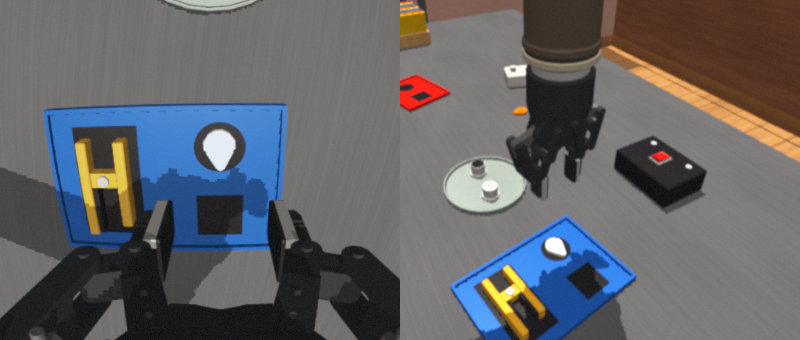

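The white pick measures (0.5022, -0.2796), about 1 mm off its mark, and the capo is fine too. Now the chrome knob.

>>> move_arm:
  series: [0,6.1,-0.6,2.7,0.75,0,6.1,-0.6,2.7,0.75,0,6.1,-0.6,2.7,0.75,0,6.1,-0.6,2.7,0.75,0,6.1,-0.6,2.7,0.75,0,6.1,-0.6,2.7,0.75,0,6.1,-0.6,2.7,0.75]

```text
time_s: 13.93
ee_pos: [0.4638, -0.1262, 0.118]
eef_rot: [0.711, 0.035, 0.701, -0.033]
contact_force: [1.4, -0.6, 0.2]
gripper_width: 0.0639
```

```bash
python3 - <<'E'
from h import *
cal,im=snap("wrist","w8")
o=ortho("wrist",cal,im,.39,.55,-.18,-.02,.025,.0003)
for n,m in (("black",(o.max(2)<75)),("chrome",(o.min(2)>170))):
  for c in cv2.findContours(m.astype(np.uint8),cv2.RETR_LIST,cv2.CHAIN_APPROX_NONE)[0]:
    if 2000<cv2.contourArea(c)<9000:
        (cx,cy),(a,b),_=cv2.fitEllipse(c); print(n,round(.55-cy*.0003,4),round(-.02-cx*.0003,4),"diam mm",round(a*.3,1),round(b*.3,1))
plan(.466,-.127,.012,-5.5)
cv2.imwrite("pics/c8.png",o)
E
```

```text
chrome 0.4663 -0.1254 diam mm 27.0 32.0
chrome 0.472 -0.0627 diam mm 23.5 23.5
chrome 0.472 -0.0608 diam mm 28.4 29.1
t 13.98 pos [ 0.4639 -0.1268  0.1181] phi -5.6 tilt [ 0.015  0.001 -1.   ] F [ 0.9 -0.4 -0.3] w 0.0644
-> shift [ 4.24 -0.01  0.02] turn -0.02
```

View pics/c8.png

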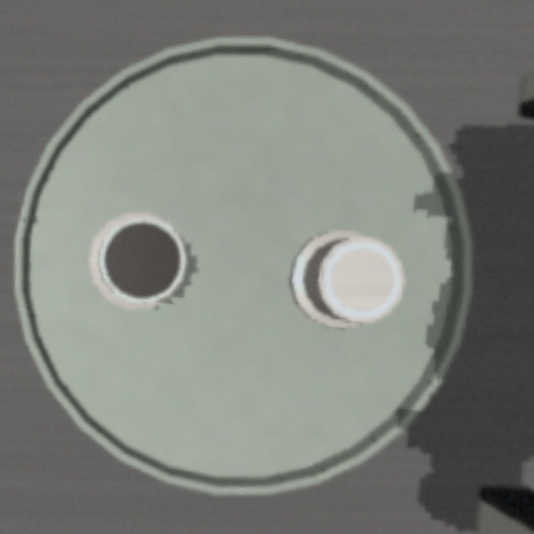

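Chrome knob's top is at crop (362,280), which is (0.466, -0.128). The black one is at (144,261), which is (0.472, -0.063). Gripping the chrome knob's body above the flange.

>>> move_arm:
  series: [1.2,-0.05,0.02,0,0.75,2.4,-0.05,0.02,0,0.75,3.4,-0.05,0.02,0,0.75,4.0,-0.05,0.02,0,0.75,4.24,-0.05,0.02,0,0.75,4.24,-0.05,0.02,0,0.75,4.24,-0.05,0.02,0,0.1,4.24,-0.05,0.02,0,0.1,4.24,-0.05,0.02,0,0.1,4.24,-0.05,0.02,0,0.1,4.24,-0.05,0.02,0,0.1,4.24,-0.05,0.02,0,0.1]
  force: 35

```text
time_s: 14.98
ee_pos: [0.4667, -0.1283, 0.0133]
eef_rot: [0.712, 0.035, 0.7, -0.034]
contact_force: [-0.4, -1.3, 6.0]
gripper_width: 0.0244
```

>>> move_arm:
  series: [0,0,0,0,0.1,0,0,0,0,0.1,0,0,0,0,0.1]

```text
time_s: 15.23
ee_pos: [0.4669, -0.1283, 0.0137]
eef_rot: [0.712, 0.035, 0.7, -0.034]
contact_force: [0.1, 0.2, -0.5]
gripper_width: 0.024
```

>>> move_arm:
  series: [-0.5,0,0,0,0.1,-1.5,0,0,0,0.1,-2.5,0,0,0,0.1,-3.5,0,0,0,0.1,-3.5,0,0,0,0.1]

```text
time_s: 15.65
ee_pos: [0.4678, -0.1289, 0.1053]
eef_rot: [0.715, 0.035, 0.698, -0.034]
contact_force: [1.0, -0.8, -0.8]
gripper_width: 0.0242
```

```bash
python3 - <<'E'
from h import *
plan(.5115,-.344,.1,8)
cal,im=snap("wrist","w9"); cv2.imwrite("pics/c9.png",im[120:420,100:460])
E
```

```text
t 15.65 pos [ 0.4678 -0.1289  0.1053] phi -5.6 tilt [ 0.024 -0.001 -1.   ] F [ 1.  -0.8 -0.8] w 0.0242
-> shift [ 0.26 -8.39  2.57] turn -2.72
```

View pics/c9.png

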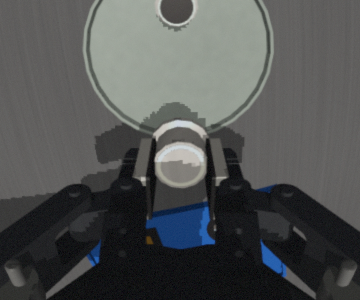

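The chrome knob is held upright. Carrying it to the blue tray's square mark.

>>> move_arm:
  series: [0.3,-8.4,2.6,-2.7,0.1,0.3,-8.4,2.6,-2.7,0.1,0.3,-8.4,2.6,-2.7,0.1,0.3,-8.4,2.6,-2.7,0.1,0.3,-8.4,2.6,-2.7,0.1,0.3,-8.4,2.6,-2.7,0.1,0.3,-8.4,2.6,-2.7,0.1,0.3,-8.4,2.6,-2.7,0.1,0.3,-8.4,2.6,-2.7,0.1]

```text
time_s: 16.45
ee_pos: [0.511, -0.3424, 0.0958]
eef_rot: [0.713, -0.049, 0.698, 0.049]
contact_force: [0.0, 0.4, -0.2]
gripper_width: 0.0243
```

```bash
python3 - <<'E'
from h import *
plan(.512,-.344,.0155,8)
cal,im=snap("wrist","w10")
H,S,V=[a.astype(int) for a in cv2.split(cv2.cvtColor(ortho("wrist",cal,im,*B,.004),cv2.COLOR_BGR2HSV))]
for b in blobs(V<75,300,9000):
    ax=axis_of(b[3]); print(b[0].round(4),int(b[1]),"yaw %.1f L%.3f W%.3f"%ax[:3],ax[3].round(4))
E
```

```text
t 16.45 pos [ 0.511  -0.3424  0.0958] phi 8.0 tilt [ 0.021  0.002 -1.   ] F [ 0.   0.4 -0.2] w 0.0243
-> shift [ 3.21 -0.07 -0.04] turn -0.01
[ 0.4112 -0.327 ] 2860 yaw -78.1 L0.108 W0.058 [ 0.4107 -0.3251]
[ 0.3804 -0.4039] 4656 yaw -3.6 L0.184 W0.048 [ 0.3914 -0.4006]
[ 0.5113 -0.344 ] 1520 yaw -155.0 L0.050 W0.049 [ 0.511  -0.3445]
[ 0.5655 -0.403 ] 476 yaw 117.7 L0.050 W0.024 [ 0.5628 -0.4025]
```

>>> move_arm:
  series: [0.8,-0.07,-0.06,0,0.1,1.6,-0.07,-0.06,0,0.1,2.3,-0.07,-0.06,0,0.1,2.7,-0.07,-0.06,0,0.1,3.0,-0.07,-0.06,0,0.1,3.12,-0.07,-0.06,0,0.1,3.22,-0.07,-0.06,0,0.1,3.22,-0.07,-0.06,0,0.1,3.22,-0.07,-0.06,0,0.1]

```text
time_s: 17.25
ee_pos: [0.5122, -0.344, 0.0164]
eef_rot: [0.713, -0.05, 0.698, 0.049]
contact_force: [-0.2, -0.3, -0.7]
gripper_width: 0.0243
```

>>> move_arm:
  series: [0.04,0,0,0,0.1,0.07,0,0,0,0.1,0.08,0,0,0,0.1,0.08,0,0,0,0.1]

```text
time_s: 17.58
ee_pos: [0.5123, -0.3441, 0.0146]
eef_rot: [0.713, -0.05, 0.697, 0.049]
contact_force: [-0.4, -0.8, -0.4]
gripper_width: 0.0239
```

>>> move_arm:
  series: [0,0,0,0,0.65,0,0,0,0,0.65,0,0,0,0,0.65,0,0,0,0,0.65,-0.5,0,0,0,0.65,-2,0,0,0,0.65,-3.5,0,0,0,0.65,-4.4,0,0,0,0.65,-4.4,0,0,0,0.65,-4.4,0,0,0,0.65]

```text
time_s: 18.42
ee_pos: [0.5108, -0.3449, 0.1273]
eef_rot: [0.714, -0.051, 0.696, 0.048]
contact_force: [-0.7, -0.4, -0.5]
gripper_width: 0.0554
```

```bash
python3 - <<'E'
from h import *
plan(.6505,.0945,.13,91)
cal,im=snap("wrist","w11")
o=ortho("wrist",cal,im,.33,.6,-.42,-.2,.026,.0005)
s=snap("side","s11")[1]
cv2.imwrite("pics/c10.png",np.hstack([o[:420],cv2.resize(s[:,200:],(360,420))]))
E
```

```text
t 18.42 pos [ 0.5108 -0.3449  0.1273] phi 8.0 tilt [ 0.026 -0.001 -1.   ] F [-0.7 -0.4 -0.5] w 0.0554
-> shift [1.000e-02 1.662e+01 7.980e+00] turn -16.6
```

View pics/c10.png

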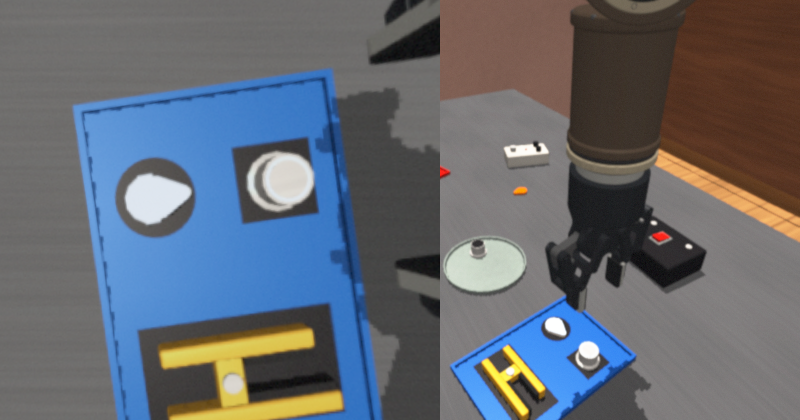

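The blue kit is in place: the knob's top is at about (0.510, -0.344) against its mark at (0.5113, -0.344). Next, the orange pick.

>>> move_arm:
  series: [0,16.6,8.0,-16.6,0.65,0,16.6,8.0,-16.6,0.65,0,16.6,8.0,-16.6,0.65,0,16.6,8.0,-16.6,0.65,0,16.6,8.0,-16.6,0.65,0,16.6,8.0,-16.6,0.65,0,16.6,8.0,-16.6,0.65,0,16.6,8.0,-16.6,0.65,0,16.6,8.0,-16.6,0.65,0,16.6,8.0,-16.6,0.65,0,16.6,8.0,-16.6,0.65,0,16.6,8.0,-16.6,0.65]

```text
time_s: 19.52
ee_pos: [0.6491, 0.1064, 0.1268]
eef_rot: [-0.498, 0.512, -0.484, -0.505]
contact_force: [-0.5, 1.3, -0.2]
gripper_width: 0.0553
```

```bash
python3 - <<'E'
from h import *
plan(.6505,.0945,.1,91)
E
```

```text
t 19.52 pos [0.6491 0.1064 0.1268] phi 92.0 tilt [ 0.021  0.008 -1.   ] F [-0.5  1.3 -0.2] w 0.0553
-> shift [ 1.07 -0.02 -0.48] turn 0.2
```

>>> move_arm:
  series: [0.4,0,-0.45,0.2,0.65,0.8,0,-0.45,0.2,0.65,0.8,0,-0.45,0.2,0.65]

```text
time_s: 19.77
ee_pos: [0.6477, 0.0925, 0.1025]
eef_rot: [-0.502, 0.505, -0.492, -0.501]
contact_force: [0.4, -0.6, -0.3]
gripper_width: 0.0553
```

```bash
python3 - <<'E'
from h import *
cal,im=snap("wrist","w12")
H,S,V=[a.astype(int) for a in cv2.split(cv2.cvtColor(ortho("wrist",cal,im,*B,.006),cv2.COLOR_BGR2HSV))]
for b in blobs((H>5)&(H<25)&(S>110)&(V>100),300,2000):
    ax=axis_of(b[3]); print(b[0].round(4),int(b[1]),"yaw %.1f L%.3f W%.3f"%ax[:3],ax[3].round(4))
    u=np.array([np.cos(np.radians(ax[0])),np.sin(np.radians(ax[0]))]); g=ax[3]-.005*u
    print("pinch",g.round(4)); plan(*g,.003,ax[0]+90)
H,S,V=[a.astype(int) for a in cv2.split(cv2.cvtColor(ortho("wrist",cal,im,*B,.004),cv2.COLOR_BGR2HSV))]
for b in blobs(V<75,900,3000): print("dark",b[0].round(4),int(b[1]))
E
```

```text
[0.6474 0.0941] 637 yaw -174.7 L0.035 W0.027 [0.6456 0.0936]
pinch [0.6506 0.0941]
t 19.82 pos [0.6483 0.0925 0.1038] phi 90.7 tilt [ 0.016  0.006 -1.   ] F [ 0.3 -1.  -0.4] w 0.0551
-> shift [ 4.03 -0.03  0.04] turn -0.92
```

>>> move_arm:
  series: [1.2,-0.03,0.05,-0.65,0.6,2.4,-0.03,0.05,-0.65,0.6,3.3,-0.03,0.05,-0.65,0.6,3.85,-0.03,0.05,-0.65,0.6,4.06,-0.03,0.05,-0.65,0.6,4.06,-0.03,0.05,-0.65,0.6,4.06,-0.03,0.05,-0.65,0.6,4.06,-0.03,0.05,-0.65,0.1,4.06,-0.03,0.05,-0.65,0.1,4.06,-0.03,0.05,-0.65,0.1,4.06,-0.03,0.05,-0.65,0.1,4.06,-0.03,0.05,-0.65,0.1]
  force: 30

```text
time_s: 20.82
ee_pos: [0.6516, 0.0945, 0.0041]
eef_rot: [-0.488, 0.52, -0.476, -0.514]
contact_force: [-1.1, 0.3, 5.1]
gripper_width: 0.0237
```

>>> move_arm:
  series: [0,0,0,0,0.1,0,0,0,0,0.1,0,0,0,0,0.1]

```text
time_s: 21.07
ee_pos: [0.6519, 0.0945, 0.0045]
eef_rot: [-0.489, 0.52, -0.476, -0.514]
contact_force: [-0.1, 0.8, -0.8]
gripper_width: 0.024
```

>>> move_arm:
  series: [-0.4,0,0,0,0.1,-1.5,0,0,0,0.1,-2.5,0,0,0,0.1,-4,0,0,0,0.1,-4,0,0,0,0.1]

```text
time_s: 21.48
ee_pos: [0.6536, 0.0951, 0.1124]
eef_rot: [-0.491, 0.522, -0.473, -0.511]
contact_force: [0.5, 0.5, 0.5]
gripper_width: 0.0241
```

```bash
python3 - <<'E'
from h import *
plan(.452,.29,.11,18)
cal,im=snap("wrist","w13")
for t in ["orange_pick"]: print(spotter.boxes_of("wrist",t)[:2])
# red tray marks from earlier views with tray in sight
cal6=None
E
```

```text
t 21.48 pos [0.6536 0.0951 0.1124] phi 94.0 tilt [ 0.029  0.008 -1.   ] F [0.5 0.5 0.5] w 0.0241
-> shift [-0.07  7.51  8.33] turn 15.19
[{'rect': [258.8, 228.8, 306.8, 296.4], 'conf': 0.91}]
```

The orange pick is held (width 24 mm, seen between the pads). Moving to the red tray.

>>> move_arm:
  series: [0,7.2,7.0,15.2,0.1,0,7.2,7.0,15.2,0.1,0,7.2,7.0,15.2,0.1,0,7.2,7.0,15.2,0.1,0,7.2,7.0,15.2,0.1,0,7.2,7.0,15.2,0.1,0,7.2,7.0,15.2,0.1,0,7.2,7.0,15.2,0.1,0,7.2,7.0,15.2,0.1,0,7.2,7.0,15.2,0.1,0,7.2,7.0,15.2,0.1,0,7.2,7.0,15.2,0.1]

```text
time_s: 22.58
ee_pos: [0.4588, 0.256, 0.103]
eef_rot: [0.706, -0.108, 0.691, 0.11]
contact_force: [0.2, -0.1, -1.0]
gripper_width: 0.0236
```

```bash
cat > red.py <<'E'
from h import *
cal,im=snap("wrist","w14")
P=ortho("wrist",cal,im,*B,.004)
H,S,V=[a.astype(int) for a in cv2.split(cv2.cvtColor(P,cv2.COLOR_BGR2HSV))]
for b in blobs(V<80,500,4000): print("dark",b[0].round(4),int(b[1]),np.round(b[2][1]),round(b[2][2],1))
for b in blobs(((H<8)|(H>172))&(S>140),5000,40000): print("red",b[0].round(4),int(b[1]),np.round(b[2][1]),round(b[2][2],1),"c",B[1]-b[2][0][1]*.001,B[3]-b[2][0][0]*.001)
plan(.447,.34,.0085,18)
o=ortho("wrist",cal,im,.33,.6,.18,.42,.004,.0006)
cv2.imwrite("pics/c11.png",np.hstack([o,cv2.resize(im,(390,len(o)))]))
E
python3 red.py
```

```text
dark [ 0.3349 -0.047 ] 823 [24. 43.] 70.6
dark [0.4086 0.0009] 1586 [144.  17.] 21.8
dark [0.3486 0.4082] 2527 [ 32. 133.] 0.0
dark [0.4657 0.2802] 1519 [40. 40.] 71.6
dark [0.6537 0.0731] 1759 [ 17. 162.] 33.3
dark [0.7513 0.0713] 795 [22. 43.] 70.0
dark [0.8251 0.1862] 554 [16. 40.] 20.0
dark [0.8354 0.2201] 559 [17. 40.] 14.0
red [0.4552 0.3132] 18454 [123. 153.] 71.6 c 0.45494998168945305 0.31314999389648435
t 22.63 pos [0.4589 0.2561 0.1031] phi 18.1 tilt [ 0.022  0.005 -1.   ] F [-0.2 -0.2 -0.9] w 0.0238
-> shift [3.79 3.35 0.5 ] turn 0.01
```

View pics/c11.png

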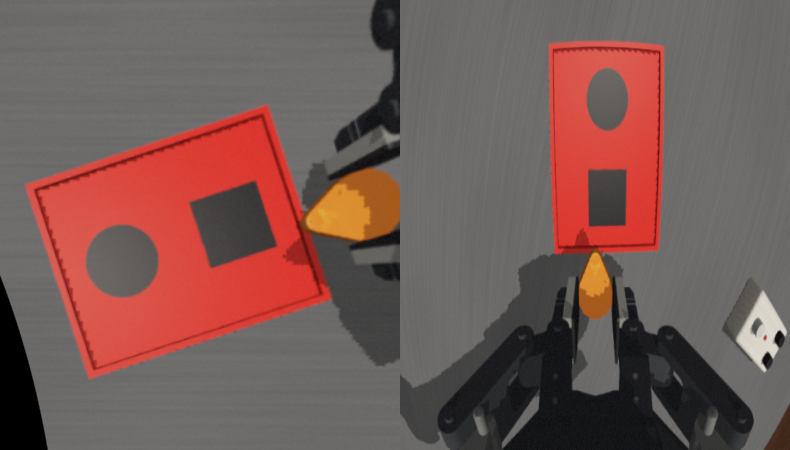

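The circle mark is at crop (122,261), which is (0.4434, 0.3468). The square is at (0.4657, 0.2802), 70 mm away as given, and the tray's yaw is 18°. The pick's tip points along +y of the tool.

>>> move_arm:
  series: [0,1.5,0.3,0,0.1,0,3.0,0.45,0,0.1,0.5,3.41,0.45,0,0.1,1.6,3.41,0.45,0,0.1,2.5,3.41,0.45,0,0.1,3.0,3.41,0.45,0,0.1,3.4,3.41,0.45,0,0.1,3.6,3.41,0.45,0,0.1,3.7,3.41,0.45,0,0.1,3.7,3.41,0.45,0,0.1,3.7,3.41,0.45,0,0.1]

```text
time_s: 23.55
ee_pos: [0.4457, 0.3414, 0.0115]
eef_rot: [0.707, -0.11, 0.69, 0.112]
contact_force: [0.1, 0.1, -0.3]
gripper_width: 0.0233
```

```bash
python3 - <<'E'
from h import *
plan(.4453,.3411,.0085,18.2)
E
```

```text
t 23.55 pos [0.4457 0.3414 0.0115] phi 18.1 tilt [ 0.023  0.006 -1.   ] F [ 0.1  0.1 -0.3] w 0.0233
-> shift [ 0.12 -0.   -0.02] turn -0.03
```

>>> move_arm:
  series: [0.06,0,0,0,0.1,0.1,0,0,0,0.1,0.12,0,0,0,0.1,0.12,0,0,0,0.1]

```text
time_s: 23.88
ee_pos: [0.4459, 0.3414, 0.0088]
eef_rot: [0.707, -0.11, 0.69, 0.112]
contact_force: [-0.9, -0.2, -0.1]
gripper_width: 0.0239
```

>>> move_arm:
  series: [0,0,0,0,0.55,0,0,0,0,0.55,0,0,0,0,0.55,0,0,0,0,0.55,-0.5,0,0,0,0.55,-2,0,0,0,0.55,-3.5,0,0,0,0.55,-4.4,0,0,0,0.55,-4.4,-0.5,0,0,0.55,-4.4,-1.5,0,0,0.55,-4.4,-2,0,0,0.55,-4.4,-2,0,0,0.55]

```text
time_s: 24.88
ee_pos: [0.4601, 0.2891, 0.1188]
eef_rot: [0.707, -0.109, 0.69, 0.11]
contact_force: [0.8, -0.5, -0.4]
gripper_width: 0.047
```

```bash
python3 - <<'E'
from h import *
cal,im=snap("wrist","w15")
H,S,V=[a.astype(int) for a in cv2.split(cv2.cvtColor(ortho("wrist",cal,im,*B,.010),cv2.COLOR_BGR2HSV))]
for b in blobs((H>9)&(H<28)&(S>110)&(V>100),300,2000):
    ax=axis_of(b[3]); print(b[0].round(4),int(b[1]),"yaw %.1f L%.3f W%.3f"%ax[:3],ax[3].round(4))
plan(.4718,-.0632,.12,-5.5)
E
```

```text
[0.4437 0.3436] 640 yaw 111.9 L0.036 W0.027 [0.4427 0.3455]
t 24.93 pos [0.4594 0.2911 0.1187] phi 17.9 tilt [ 0.023  0.005 -1.   ] F [-0.1  0.2 -0. ] w 0.0467
-> shift [ -0.12 -13.64  -3.88] turn 4.68
```

The orange pick lies at (0.4427, 0.3455) against its mark at (0.4434, 0.3468), about 1.5 mm off. Now the black-topped knob.

>>> move_arm:
  series: [-0.1,-13.6,-3.9,4.7,0.75,-0.1,-13.6,-3.9,4.7,0.75,-0.1,-13.6,-3.9,4.7,0.75,-0.1,-13.6,-3.9,4.7,0.75,-0.1,-13.6,-3.9,4.7,0.75,-0.1,-13.6,-3.9,4.7,0.75,-0.1,-13.6,-3.9,4.7,0.75,-0.1,-13.6,-3.9,4.7,0.75,-0.1,-13.6,-3.9,4.7,0.75,-0.1,-13.6,-3.9,4.7,0.75,-0.1,-13.6,-3.9,4.7,0.75,-0.1,-13.6,-3.9,4.7,0.75]

```text
time_s: 25.93
ee_pos: [0.471, -0.0609, 0.1193]
eef_rot: [0.714, 0.037, 0.699, -0.032]
contact_force: [-0.2, -0.1, 0.2]
gripper_width: 0.0638
```

```bash
python3 - <<'E'
from h import *
cal,im=snap("wrist","w16")
o=ortho("wrist",cal,im,.42,.53,-.12,-.01,.025,.0003)
for th in(80,100):
  for c in cv2.findContours((o.max(2)<th).astype(np.uint8),cv2.RETR_LIST,cv2.CHAIN_APPROX_NONE)[0]:
    if 2000<cv2.contourArea(c)<9000:
        (cx,cy),(a,b),_=cv2.fitEllipse(c); print(round(.53-cy*.0003,4),round(-.01-cx*.0003,4),"diam mm",round(a*.3,1),round(b*.3,1))
plan(.4718,-.0632,.0125,-5.5)
E
```

```text
0.472 -0.0628 diam mm 20.9 21.3
0.472 -0.0628 diam mm 21.5 21.8
t 25.98 pos [ 0.471  -0.0605  0.1193] phi -5.5 tilt [ 0.022  0.006 -1.   ] F [-1.1  0.7 -0.8] w 0.0637
-> shift [ 4.27 -0.14 -0.05] turn 0.0
```

>>> move_arm:
  series: [1.2,-0.13,-0.05,0,0.75,2.4,-0.13,-0.05,0,0.75,3.4,-0.13,-0.05,0,0.75,4.0,-0.13,-0.05,0,0.75,4.27,-0.13,-0.05,0,0.75,4.27,-0.13,-0.05,0,0.75,4.27,-0.13,-0.05,0,0.1,4.27,-0.13,-0.05,0,0.1,4.27,-0.13,-0.05,0,0.1,4.27,-0.13,-0.05,0,0.1,4.27,-0.13,-0.05,0,0.1,4.27,-0.13,-0.05,0,0.1]
  force: 35

```text
time_s: 26.98
ee_pos: [0.4727, -0.0628, 0.0138]
eef_rot: [0.715, 0.037, 0.698, -0.031]
contact_force: [-1.2, 0.6, 5.6]
gripper_width: 0.0245
```

>>> move_arm:
  series: [0,0,0,0,0.1,0,0,0,0,0.1,0,0,0,0,0.1]

```text
time_s: 27.23
ee_pos: [0.473, -0.0629, 0.0143]
eef_rot: [0.715, 0.037, 0.697, -0.031]
contact_force: [-0.1, -0.1, -0.5]
gripper_width: 0.0243
```

>>> move_arm:
  series: [-0.5,0,0,0,0.1,-1.5,0,0,0,0.1,-2.5,0,0,0,0.1,-3.7,0,0,0,0.1,-3.7,0,0,0,0.1]

```text
time_s: 27.65
ee_pos: [0.4733, -0.0639, 0.1114]
eef_rot: [0.718, 0.037, 0.695, -0.031]
contact_force: [0.7, -0.3, -0.9]
gripper_width: 0.0243
```

```bash
python3 - <<'E'
from h import *
plan(.4657,.2802,.1,18.2)
cal,im=snap("wrist","w17"); print(spotter.boxes_of("wrist","black_top_knob")[:2])
E
```

```text
t 27.65 pos [ 0.4733 -0.0639  0.1114] phi -5.5 tilt [ 0.033  0.006 -0.999] F [ 0.7 -0.3 -0.9] w 0.0243
-> shift [ 0.53 13.67 -1.64] turn -4.75
[{'rect': [249.8, 239.3, 308.6, 308.2], 'conf': 0.85}, {'rect': [476.4, 261.5, 560.0, 376.8], 'conf': 0.69}]
```

>>> move_arm:
  series: [0.3,13.7,-1.6,-4.7,0.1,0.3,13.7,-1.6,-4.7,0.1,0.3,13.7,-1.6,-4.7,0.1,0.3,13.7,-1.6,-4.7,0.1,0.3,13.7,-1.6,-4.7,0.1,0.3,13.7,-1.6,-4.7,0.1,0.3,13.7,-1.6,-4.7,0.1,0.3,13.7,-1.6,-4.7,0.1,0.3,13.7,-1.6,-4.7,0.1,0.3,13.7,-1.6,-4.7,0.1,0.3,13.7,-1.6,-4.7,0.1,0.3,13.7,-1.6,-4.7,0.1]

```text
time_s: 28.75
ee_pos: [0.4643, 0.2793, 0.1013]
eef_rot: [0.708, -0.11, 0.689, 0.11]
contact_force: [0.2, -0.5, -1.2]
gripper_width: 0.024
```

```bash
python3 - <<'E'
from h import *
plan(.4657,.2802,.0165,18.2)
E
```

```text
t 28.75 pos [0.4643 0.2793 0.1013] phi 17.9 tilt [ 0.027  0.004 -1.   ] F [ 0.2 -0.5 -1.2] w 0.0240
-> shift [ 3.39  0.03 -0.03] turn -0.05
```

>>> move_arm:
  series: [0.8,0,-0.03,0,0.1,1.6,0,-0.03,0,0.1,2.3,0,-0.03,0,0.1,2.8,0,-0.03,0,0.1,3.1,0,-0.03,0,0.1,3.3,0,-0.03,0,0.1,3.4,0,-0.03,0,0.1,3.4,0,-0.03,0,0.1,3.4,0,-0.03,0,0.1]

```text
time_s: 29.5
ee_pos: [0.4663, 0.2793, 0.0169]
eef_rot: [0.708, -0.11, 0.689, 0.11]
contact_force: [0.1, 0.6, -0.8]
gripper_width: 0.0241
```

```bash
python3 - <<'E'
from h import *
plan(.4657,.2802,.0150,18.2)
E
```

```text
t 29.50 pos [0.4663 0.2793 0.0169] phi 17.9 tilt [ 0.027  0.005 -1.   ] F [ 0.1  0.6 -0.8] w 0.0241
-> shift [ 0.07  0.04 -0.02] turn -0.06
```

>>> move_arm:
  series: [0.03,0.03,-0.02,0,0.1,0.06,0.03,-0.02,0,0.1,0.07,0.03,-0.02,0,0.1,0.07,0.03,-0.02,0,0.1]

```text
time_s: 29.83
ee_pos: [0.4658, 0.28, 0.0153]
eef_rot: [0.708, -0.11, 0.688, 0.11]
contact_force: [1.4, 0.7, -0.2]
gripper_width: 0.0239
```

>>> move_arm:
  series: [0,0,0,0,0.6,0,0,0,0,0.6,0,0,0,0,0.6,0,0,0,0,0.6,-0.5,0,0,0,0.6,-2,0,0,0,0.6,-3.5,0,0,0,0.6,-5,0,0,0,0.6,-5,-2,0,0,0.6,-5,-3,0,0,0.6,-5,-3,0,0,0.6,-5,-3,0,0,0.6]

```text
time_s: 30.83
ee_pos: [0.4861, 0.2057, 0.1409]
eef_rot: [0.709, -0.109, 0.689, 0.108]
contact_force: [0.4, -0.4, 0.8]
gripper_width: 0.0512
```

```bash
python3 - <<'E'
from h import *
plan(.46,.2,.2,18.2)
cal,im=snap("wrist","w18")
o=ortho("wrist",cal,im,.40,.52,.22,.34,.026,.0003)
for c in cv2.findContours((o.max(2)<90).astype(np.uint8),cv2.RETR_LIST,cv2.CHAIN_APPROX_NONE)[0]:
    if 2000<cv2.contourArea(c)<9000:
        (cx,cy),(a,b),_=cv2.fitEllipse(c); print("knob top",round(.52-cy*.0003,4),round(.34-cx*.0003,4),"diam",round(a*.3,1),round(b*.3,1))
P=ortho("wrist",cal,im,.34,.56,.2,.42,.004,.0006); P=cv2.resize(P,(366,366))
s=snap("side","s18")[1]; z=cv2.resize(s,(434,366))
cv2.imwrite("pics/c12.png",np.hstack([P,z]))
for c in("scene","side"):
    cal,im=snap(c)
    for t in("stomp_box","pedal"): print(c,t,[np.round(d["xy"]) for d in spotter.spot_point(c,t)[:1]])
E
```

```text
t 30.83 pos [0.4861 0.2057 0.1409] phi 17.7 tilt [ 0.028  0.004 -1.   ] F [ 0.4 -0.4  0.8] w 0.0512
-> shift [-2.39  0.09 -1.  ] turn -0.11
scene stomp_box [array([365., 194.])]
scene pedal [array([286., 296.])]
side stomp_box [array([283., 162.])]
side pedal [array([415., 256.])]
```

View pics/c12.png

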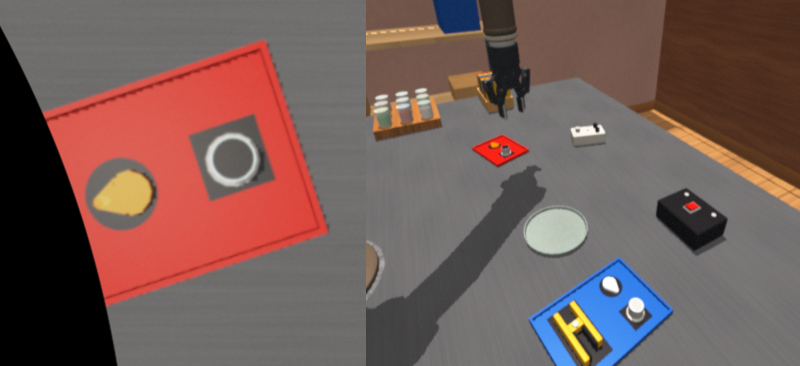

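The final view shows all five items on their marks, with the black-topped knob upright and the dish empty. I'll do a last pixel check of the bystanders, then hand in.

```bash
python3 - <<'E'
from h import *
a=cv2.imread("pics/side0.png").astype(np.float32).mean(2); b=cv2.imread("pics/s18.png").astype(np.float32).mean(2)
for n,(x0,y0,x1,y1) in dict(pedal=(370,210,470,285),stomp=(255,135,320,175)).items():
    print(n,cv2.phaseCorrelate(a[y0:y1,x0:x1].copy(),b[y0:y1,x0:x1].copy()))
print(robot.job_done())
E
```

```text
pedal ((0.053435722597669155, 0.42712630442034794), 1.0040575571695964)
stomp ((-0.0009496379171167746, -0.07711380702533432), 0.9287486102845933)
the job is handed in; nothing more can be done
None
```

I made up both kits and handed the job in at about 31 s. All five things sit on their marks:

| Item | Where it lies | Check against the mark |
|---|---|---|
| Gold capo | blue tray, flat along the oblong | about 1 mm off centre |
| White pick | blue tray, flat on the round mark | about 1 mm off centre |
| Chrome knob | blue tray, upright on the square | about 1.5 mm off centre |
| Orange pick | red tray, flat on the round mark | about 1.5 mm off centre |
| Black-top knob | red tray, upright on the square | centred by eye, no figure |

- **Black-top knob:** my last automatic measurement of its top found nothing. I judged it from the final picture and from the gripper position when I released it, under 0.5 mm from the mark's centre.
- **Bystanders:** comparing the first and last side pictures, the stomp box shifted under 0.1 pixel and the pedal about 0.4 pixel. The network's points for them moved a few pixels between looks (up to 8), which I put down to its own scatter.
- **Forces and tilt:** the wrist force stayed under 7 N at every reading. The tool drifted to about 1.9° off vertical at most during the run.

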